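# Slacken the cutter's nut on a twin-spindle grinding head

## Robot

A 6-joint arm with a two-finger parallel gripper is mounted at the origin on the work surface. World frame = base frame: x ahead of the robot, y to its left, z up, the work surface at z = 0. Lengths are in m, angles in rad, forces in N, time in s.
With the tool pointing down it reaches from about 0.3 to 0.875 m from the base axis. Payload 6.4 kg.
Tool frame: the origin (TCP) lies midway between the tips of the shut fingers; the grasp point (between the pads) lies ctrl.grip_depth behind it (ctrl.grip_depth is the distance from the TCP to the grasp point, in m); x points along the fingers, y is the direction in which the jaws open and shut, and the axes are right-handed (so a half turn about x gives the same grasp; the last joint's range is limited). The gripper opens to 85 mm and grips with 20 to 120 N. Pads are 22 mm wide; open, the fingers measure 114 mm over their backs; the gripper's body (76 mm by 85 mm) begins 54 mm behind the grasp point. The pads swing forward as they close: fully open they stand 13 mm farther back than shut.
Start: joints at [-1.385, 0.181, 1.607, -0, 1.354, -0.206], TCP at [0.22, -0.531, 0.231] pointing down, gripper open.
Joint ranges: [-2.99, 2.99], [-0.89, 2.07], [0.3, 2.58], [-1.14, 4.28], [0, 2.63], [-3.12, 3.12]. Speed limits (rad/s): [2.57, 2.57, 3.01, 3.14, 3.14, 3.14].

## Interface

Orientations are given as a unit quaternion [w, x, y, z].
In Python, from bench import ctrl gives the robot as it stands.
- The arm moves only by the shell command python3 -m creep 'ROWS'. ROWS is text: rows parted by semicolons, each of 7 numbers parted by spaces: the opening, from 0 (shut) to 1 (fully open), then the shift along the tool's x, y, z in cm, then the turn, a rotation vector about the tool's x, y, z in rad. In form: claw x y z ax ay az; .... A call has 1 to 10 rows; each row shifts and turns the pose as measured when the row begins, along the tool's axes as they then stand; what a row does not reach is not made up. A row lasts 1/8 s, in which the tool goes at most 62.5 mm and 10.7 degrees, less where a joint would pass 70% of its speed; a pose out of reach is approached as far as the arm can. A call with a gripper value outside its range is refused whole. The fingers move at their own pace and stop on an object; the grip force is fixed at half the most. Time passes only in rows, so rows that do not move let the fingers close. It gives the time, the measured TCP pose, the force and the opening at its end, in the units of the state.
- ctrl.get_obs(): the state, without advancing time (a new reading comes with each control period).
- ctrl.camera(name): name is "scene" or "top"; returns (picture, depth): 480x640x3 uint8, blue, green, red; 480x640 float32, m along the optical axis (not along the pixel's ray), 0 where there is no reading.
- ctrl.calibration(name): a dict with "mtx" (3x3 intrinsics, pixels), "R" (3x3) and "t" (3): a world point X has camera coordinates R X + t. Camera axes: x right, y down, z forward; pixel columns grow to the right and rows downward; lengths in m; the calibration is good to about 2 mm. A picture is of the moment at which its call begins. calibration takes no time and is no camera call.
- ctrl.hand_in(): hands the job in, once; it reports no verdict.
Trained networks look in the newest picture that a camera, given by its name, has taken for a name from the list of things; names that differ only in an ending like _2 or _b are one class to them, and where a whole thing is asked for, a point or a joint stands for the part that bears it (a point fixed in the world has none). Each returns a list of dicts, best first, with "confidence" (0 to 1); they miss things now and then, are a little off and sometimes report something else, mostly with a low value. They report only what shows in the picture. A call takes as long as a camera call.
- ctrl.find_in(query, camera): "rect" ([left, top, right, bottom] in pixels, round what is visible of it).
The state is a dict: "time_s": time; "q": joint angles; "dq": joint speeds; "joint_efforts": joint torques, N m; "eef_pos": TCP position; "eef_rot": TCP orientation; "wrist_force": force on the tool from outside, world axes, zero at the start; "torque": the same for the moment, N m; "opening": opening from 0.0 (shut) to 1.0 (fully open).
Only numpy, scipy, OpenCV 4.12 (cv2) and the standard library are available. Lean on these libraries where they do the work, as an engineer would, in place of code of your own. Each camera call takes 0.05 s, during which the arm holds its last target.

## Task

The toothed steel disc on the two-spindle grinding head is due for changing: loosen the bar nut that holds it, turning it as far as it goes (well under a quarter turn), and let go. One of the head's two nuts has a reverse thread and you cannot see which, so if it will not budge one way, try the other. Leave the nut over the plain stone wheel tight.

Things in the scene. Friction and masses are not known exactly. Their poses are not given: they have to be found in the camera images.
- cutter: mounted toothed steel disc, 134 mm across, on one of two spindles of a grey grinding head (340 x 150 x 60 mm). Origin: on the spindle axis at table height; the disc lies 74-79 mm above. x: direction of both nuts' bars when tight (half a turn counts the same). The other spindle, 190 mm off, has a plain stone wheel, 110 mm across, top at 91 mm. Either may be on either side. A spare disc lies about.
- nut_a_grip (a point): steel nut over one of the discs (either): hub with a flat upright grip bar 66 x 13 x 28 mm high. Point: on the axis, mid-bar, 130 mm above the table; x along the bar, y across it, z up. 38 mm free height below it beside the bar; stud ends 22 mm above. Turns in place about z, without rising: starts tight, loosens 66 degrees to a stop, friction 0.15 Nm, stays where left; the tightening way it does not move.
- nut_b_grip (a point): the other nut, over the other disc: same shape, size, point, axes, travel and friction as nut a. One of the two loosens counter-clockwise seen from above, the other (left-hand thread) clockwise; their looks and the side they are on do not tell which. Find out by trying the nut gently, 10 degrees or so each way.

How it is judged:
By the outcome, as a careful person would: the job done as asked, in the order asked, and still so for the second after the job is handed in, with the robot touching nothing.
It also fails if it takes over 32 s, if anything falls off the work surface, if the arm or the gripper's body presses on something with over 40 N, if the wrist force passes 120 N, or if a joint passes its speed limit or range.

## Working session

There is one attempt and no reset: what is moved stays moved. The work goes in short steps, Python scripts to look and compute and a shell command to move; the robot and the scene stay as the last step left them, time stands still between calls to the robot, and variables do not carry over. Pictures are saved under pics/ and viewed, and the job is handed in when it is done.

```bash
mkdir -p pics; ls; python3 - <<'E'
from bench import ctrl
import cv2, numpy as np
o=ctrl.get_obs()
print({k:np.round(v,3) for k,v in o.items()}, ctrl.grip_depth)
for n in("scene","top"):
    p,d=ctrl.camera(n); cv2.imwrite(f"pics/{n}0.png",p); np.save(f"{n}_d.npy",d)
    for q in("cutter","nut_a_grip"):
        print(n,q,[(np.round(r["rect"]),round(r["confidence"],2)) for r in ctrl.find_in(q,n)])
E
```

```text
pics
{'time_s': np.float64(0.0), 'q': array([-1.385,  0.182,  1.608, -0.   ,  1.354, -0.206]), 'dq': array([ 0.002, -0.001, -0.   ,  0.001,  0.001,  0.001]), 'joint_efforts': array([-1.0000e-03, -4.4488e+01, -3.5134e+01, -0.0000e+00,  9.0000e-03,
       -0.0000e+00]), 'eef_pos': array([ 0.22 , -0.531,  0.23 ]), 'eef_rot': array([ 0.137,  0.694,  0.138, -0.694]), 'wrist_force': array([-0.077,  0.362,  0.074]), 'torque': array([-0.012, -0.034, -0.023]), 'opening': np.float64(1.002)} 0.0187
scene cutter [(array([265., 171., 344., 237.]), 0.76)]
scene nut_a_grip [(array([226.,  93., 266., 132.]), 0.87)]
top cutter [(array([316., 225., 407., 318.]), 0.71)]
top nut_a_grip [(array([480., 270., 523., 320.]), 0.86)]
```

View pics/scene0.png

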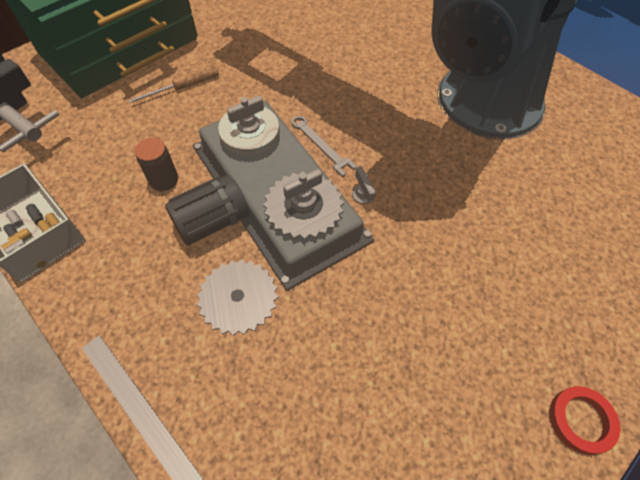

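View pics/top0.png

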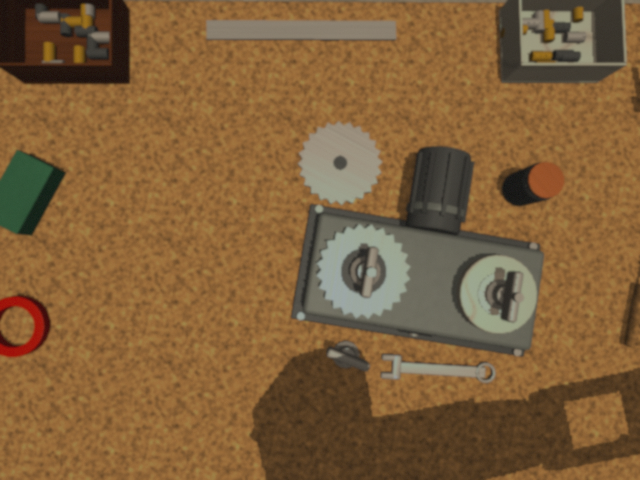

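The top view shows the mounted toothed disc at about (363,271), with its bar running from (372,248) to (367,295). The stone wheel is at (498,294) and the spare disc lies at (340,162). Next I measure the bars from depth.

```bash
cat > h.py <<'E'
from bench import ctrl
import cv2, numpy as np
def cloud(n,d):
    c=ctrl.calibration(n);K=np.array(c["mtx"]);R=np.array(c["R"]);t=np.array(c["t"]).ravel()
    v,u=np.mgrid[:480,:640]
    P=np.stack([(u-K[0,2])/K[0,0]*d,(v-K[1,2])/K[1,1]*d,d],-1)
    W=(P-t)@R; W[d==0]=np.nan
    return W
def bar(n,d,lo,hi,rect):
    W=cloud(n,d); l,t,r,b=rect
    S=W[t:b,l:r].reshape(-1,3); S=S[(S[:,2]>lo)&(S[:,2]<hi)]
    return S
E
python3 - <<'E'
from h import *
for n,rs in(("top",[(330,235,400,310),(470,260,535,330)]),("scene",[(275,165,335,210),(220,90,275,135)])):
    d=np.load(n+"_d.npy")
    for r in rs:
        S=bar(n,d,.137,.148,r); r2=cv2.minAreaRect((S[:,:2]*1000).astype(np.float32))
        m=S[:,:2].mean(0); w,V=np.linalg.eigh(np.cov((S[:,:2]-m).T)); 
        print(n,r,len(S),m.round(4),"ang",np.degrees(np.arctan2(V[1,1],V[0,1])).round(1),r2,np.median(S[:,2]).round(4))
        D=bar(n,d,.07,.083 if r==rs[0] else .095,r); print("  maxz",np.nanmax(bar(n,d,0,.3,r)[:,2]))
# stone and cutter center
W=cloud("top",np.load("top_d.npy"))
for z0,z1,r in((.074,.084,(300,210,420,330)),(.086,.096,(450,245,545,340))):
    l,t,rr,b=r; S=W[t:b,l:rr].reshape(-1,3);S=S[(S[:,2]>z0)&(S[:,2]<z1)]
    print(cv2.minEnclosingCircle((S[:,:2]*1000).astype(np.float32)))
from scipy.spatial.transform import Rotation as Ro
o=ctrl.get_obs();q=o["eef_rot"];print(Ro.from_quat(np.roll(q,-1)).as_matrix().round(3))
E
```

```text
top (330, 235, 400, 310) 458 [ 0.5189 -0.0279] ang 169.2 ((519.060791015625, -28.823659896850586), (13.40451431274414, 65.7618179321289), 79.49701690673828) 0.1439
  maxz 0.1544144103263833
top (470, 260, 535, 330) 507 [ 0.484  -0.2133] ang 169.2 ((483.780517578125, -214.67501831054688), (13.300342559814453, 65.62625885009766), 79.11872863769531) 0.1435
  maxz 0.15467887118250498
scene (275, 165, 335, 210) 317 [ 0.5212 -0.028 ] ang 168.8 ((519.45849609375, -29.585481643676758), (14.60993480682373, 64.8785400390625), 80.15867614746094) 0.1429
  maxz 0.1536138618380452
scene (220, 90, 275, 135) 263 [ 0.4851 -0.2139] ang 169.0 ((483.711669921875, -214.9796142578125), (13.995104789733887, 65.53618621826172), 79.73229217529297) 0.1429
  maxz 0.15322346700982273
((538.9720458984375, -44.669151306152344), 91.10077667236328)
((483.8046569824219, -215.03306579589844), 55.02788543701172)
[[-0.     0.382 -0.924]
 [ 0.001 -0.924 -0.382]
 [-1.    -0.001 -0.   ]]
```

```bash
python3 -m creep '1 0 -3.5 -4.7 0 0 0;1 0 -3.5 -4.7 0 0 0;1 0 -3.5 -4.7 0 0 0;1 0 -3.5 -4.7 0 0 0;1 0 -3.5 -4.7 0 0 0;1 0 -3.5 -4.7 0 0 0;1 0 -3.5 -4.7 0 0 0;1 0 -3.5 -4.7 0 0 0'
cat > rel.py <<'E'
from h import *
from scipy.spatial.transform import Rotation as Ro
o=ctrl.get_obs();M=Ro.from_quat(np.roll(o["eef_rot"],-1)).as_matrix()
dp=np.array([.5192,-.0290,.1113])-o["eef_pos"]
yaw=np.degrees(np.arctan2(M[1,1],M[0,1]))
print("t",round(float(o["time_s"]),2),"dp tool cm",(M.T@dp*100).round(2),"yaw",yaw.round(2),"to tight grip: turn about x rad",np.radians(-(-100.6-yaw)).round(3),"xaxis",M[:,0].round(3),"F",np.round(o["wrist_force"],1),"T",np.round(o["torque"],2),"open",np.round(o["opening"],3),"q",np.round(o["q"],2))
E
python3 rel.py
```

```text
time_s: 1.3
eef_pos: [0.466, -0.1214, 0.2316]
eef_rot: [0.136, 0.695, 0.133, -0.693]
wrist_force: [0.9, -1.2, 0.3]
opening: 1.001
t 1.3 dp tool cm [12.03 -6.64 -8.36] yaw -68.08 to tight grip: turn about x rad 0.568 xaxis [ 0.004 -0.003 -1.   ] F [ 0.9 -1.2  0.3] T [-0.02  0.08  0.05] open 1.001 q [-0.5  -0.04  1.84 -0.    1.34  0.69]
```

```bash
python3 -m creep '1 0 -3.3 -4.2 0 0 0;1 0 -3 -4 0 0 0;1 0 0 0 0.15 0 0;1 0 0 0 0.15 0 0;1 0 0 0 0.15 0 0;1 0 0 0 0.118 0 0;1 0 0 0 0 0 0'; python3 rel.py
```

```text
time_s: 2.17
eef_pos: [0.5214, -0.0234, 0.2317]
eef_rot: [-0.068, 0.706, -0.069, -0.702]
wrist_force: [0.4, 0.3, 0.7]
opening: 1.004
t 2.17 dp tool cm [12.04  0.58  0.17] yaw -101.06 to tight grip: turn about x rad -0.008 xaxis [ 0.005 -0.002 -1.   ] F [0.4 0.3 0.7] T [ 0.03 -0.    0.03] open 1.004 q [-0.27  0.06  1.74 -0.    1.34  1.49]
```

```bash
python3 -m creep '1 3 0.6 0.2 -0.008 0 0;1 4 0 0 0 0 0;1 3 0 0 0 0 0;1 1 0 0 0 0 0;1 0 0 0 0 0 0'; python3 rel.py
```

```text
time_s: 2.8
eef_pos: [0.5203, -0.03, 0.1207]
eef_rot: [-0.06, 0.708, -0.062, -0.701]
wrist_force: [-0.7, 0.5, 0.9]
opening: 0.997
t 2.8 dp tool cm [ 0.94 -0.08  0.13] yaw -99.89 to tight grip: turn about x rad 0.012 xaxis [ 0.009 -0.003 -1.   ] F [-0.7  0.5  0.9] T [-0.   -0.01 -0.02] open 0.997 q [-0.28  0.19  1.84 -0.    1.1   1.46]
```

```bash
python3 -m creep '1 0.9 -0.1 0.1 0.012 -0.009 0;1 0 0 0 0 0 0'; python3 rel.py; python3 - <<'E'
from h import *
for n in("scene","top"):
    cv2.imwrite(f"pics/{n}1.png",cv2.resize(ctrl.camera(n)[0][60:340,160:540],(760,560)))
E
```

```text
time_s: 3.05
eef_pos: [0.521, -0.0292, 0.1133]
eef_rot: [-0.064, 0.705, -0.066, -0.703]
wrist_force: [-1.1, 0.3, 1.1]
opening: 1.003
t 3.05 dp tool cm [0.2  0.02 0.18] yaw -100.58 to tight grip: turn about x rad 0.0 xaxis [ 0.003 -0.003 -1.   ] F [-1.1  0.3  1.1] T [ 0.07  0.   -0.03] open 1.003 q [-0.28  0.2   1.84 -0.    1.09  1.47]
```

View pics/scene1.png

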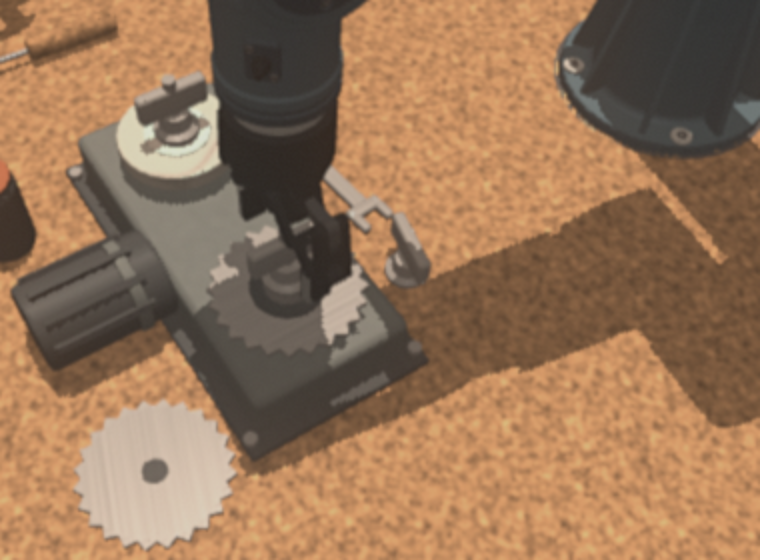

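The fingers straddle the bar at about (290,255) in this crop, over the toothed disc. Closing.

```bash
python3 -m creep '1 0.1 0 0.15 0 0 0;0 0 0 0 0 0 0;0 0 0 0 0 0 0;0 0 0 0 0 0 0;0 0 0 0 0 0 0;0 0 0 0 0 0 0;0 0 0 0 0 0 0'; python3 rel.py
```

```text
time_s: 4.03
eef_pos: [0.5206, -0.03, 0.1146]
eef_rot: [-0.063, 0.706, -0.067, -0.702]
wrist_force: [-0.5, -1.2, 0.9]
opening: 0.234
t 4.03 dp tool cm [ 0.33 -0.07  0.15] yaw -100.55 to tight grip: turn about x rad 0.001 xaxis [ 0.006 -0.005 -1.   ] F [-0.5 -1.2  0.9] T [-0.17  0.16 -0.01] open 0.234 q [-0.28  0.2   1.84 -0.    1.09  1.47]
```

```bash
python3 -m creep '0 0 0 0 0 0 0;0 0 0 0 0 0 0;0 0 0 0 0 0 0'; python3 rel.py
```

```text
time_s: 4.4
eef_pos: [0.5206, -0.0299, 0.1146]
eef_rot: [-0.063, 0.706, -0.067, -0.702]
wrist_force: [-1.0, -1.1, 1.2]
opening: 0.238
t 4.4 dp tool cm [ 0.33 -0.07  0.15] yaw -100.54 to tight grip: turn about x rad 0.001 xaxis [ 0.006 -0.005 -1.   ] F [-1.  -1.1  1.2] T [-0.18  0.17  0.03] open 0.238 q [-0.28  0.2   1.84 -0.    1.09  1.47]
```

```bash
python3 -m creep '0 0 0 0 -0.05 0 0;0 0 0 0 -0.05 0 0'; python3 rel.py;python3 -m creep '0 0 0 0 -0.05 0 0'; python3 rel.py
```

```text
time_s: 4.65
eef_pos: [0.5206, -0.0297, 0.1146]
eef_rot: [-0.028, 0.709, -0.031, -0.704]
wrist_force: [-2.4, -0.7, 1.8]
opening: 0.235
t 4.65 dp tool cm [ 0.33 -0.06  0.14] yaw -94.78 to tight grip: turn about x rad 0.102 xaxis [ 0.006 -0.004 -1.   ] F [-2.4 -0.7  1.8] T [-0.1   0.34 -0.78] open 0.235 q [-0.28  0.2   1.84 -0.    1.09  1.37]
time_s: 4.78
eef_pos: [0.5219, -0.0297, 0.1148]
eef_rot: [-0.01, 0.71, -0.013, -0.704]
wrist_force: [10.2, 1.4, -11.0]
opening: 0.236
t 4.78 dp tool cm [ 0.34 -0.06  0.27] yaw -91.91 to tight grip: turn about x rad 0.152 xaxis [ 0.009 -0.004 -1.   ] F [ 10.2   1.4 -11. ] T [ 0.17 -1.74  0.13] open 0.236 q [-0.28  0.2   1.84 -0.    1.09  1.32]
```

```bash
python3 - <<'E'
from h import *
for n,r in(("scene",(260,150,340,230)),("top",(320,220,420,320))):
    p,d=ctrl.camera(n); cv2.imwrite(f"pics/{n}2.png",cv2.resize(p[r[1]:r[3],r[0]:r[2]],(600,600),interpolation=cv2.INTER_CUBIC)); np.save(n+"2.npy",d)
E
```

```text
(no output)
```

View pics/scene2.png

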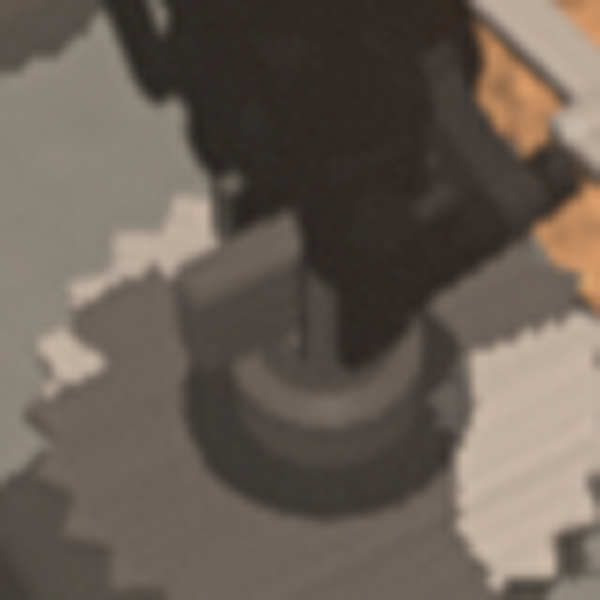

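The bar's outer end is visible at about (240,270) in this crop, with the fingers across its middle. I compare its angle with the starting one.

```bash
cat > ang.py <<'E'
from h import *
import sys
# visible outer bar top: angle about axis (axis fixed)
c=np.array([.5192,-.0290])
def f(d,n,lab):
    S=bar(n,d,.118,.147,(260,150,340,230) if n=="scene" else (320,220,420,320))
    v=S[:,:2]-c; r=np.hypot(*v.T); k=(r>.020)&(r<.036)&(v[:,0]>0)
    a=np.degrees(np.arctan2(v[k,1],v[k,0])); z=S[k,2]; 
    for nm,m in(("top",z>.139),("all",z>0)): print(lab,n,nm,m.sum(),np.round(np.percentile(a[m],[10,50,90]),1) if m.sum() else None)
for a in sys.argv[1:]:
    for n in("scene","top"): f(np.load(n+a+".npy"),n,a)
E
python3 ang.py _d 2
```

```text
_d scene top 64 [-21.3  -9.3  -0.2]
_d scene all 144 [-17.4  -3.1   2.4]
_d top top 98 [-20.3  -8.4   2.1]
_d top all 114 [-19.9  -6.5   4. ]
2 scene top 86 [-24.2  -8.1  63.1]
2 scene all 214 [-21.   -2.4  67.5]
2 top top 0 None
2 top all 0 None
```

The bar stayed at about -9° while the tool turned 8.6° counter-clockwise, and the wrist moment rose to 0.8–1.7 Nm. It's blocked that way, so I go back and try clockwise.

```bash
python3 -m creep '0 0 0 0.1 0.05 0 0;0 0 0 0.1 0.05 0 0;0 0 0 0 0.05 0 0;0 0 0 0 0 0 0'; python3 rel.py;python3 -m creep '0 0 0 0 0.06 0 0;0 0 0 0 0.06 0 0;0 0 0 0 0.06 0 0'; python3 rel.py; python3 - <<'E'
from h import *
for n in("scene","top"): 
    p,d=ctrl.camera(n); np.save(n+"3.npy",d); cv2.imwrite(f"pics/{n}3.png",cv2.resize(p[150:230,260:340],(600,600),interpolation=cv2.INTER_CUBIC))
E
python3 ang.py 3
```

```text
time_s: 5.38
eef_pos: [0.5231, -0.0305, 0.1146]
eef_rot: [-0.064, 0.71, -0.067, -0.698]
wrist_force: [-1.0, -1.2, 1.8]
opening: 0.226
t 5.38 dp tool cm [ 0.32 -0.07  0.41] yaw -100.66 to tight grip: turn about x rad -0.001 xaxis [ 0.016 -0.006 -1.   ] F [-1.  -1.2  1.8] T [-0.1   0.23  0.09] open 0.226 q [-0.28  0.2   1.85 -0.    1.08  1.47]
time_s: 5.75
eef_pos: [0.5228, -0.0313, 0.1146]
eef_rot: [-0.127, 0.701, -0.131, -0.689]
wrist_force: [-1.6, -2.6, 1.4]
opening: 0.228
t 5.75 dp tool cm [ 0.32 -0.09  0.43] yaw -111.01 to tight grip: turn about x rad -0.182 xaxis [ 0.016 -0.008 -1.   ] F [-1.6 -2.6  1.4] T [-0.42  0.23  0.13] open 0.228 q [-0.28  0.2   1.85 -0.    1.08  1.65]
3 scene top 70 [-44.5 -29.4 -19.6]
3 scene all 211 [-37.8 -21.9  57.5]
3 top top 0 None
3 top all 0 None
```

View pics/scene3.png

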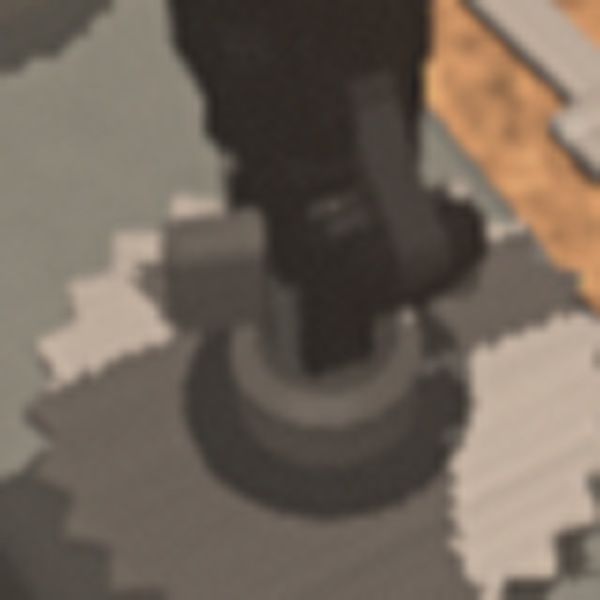

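Clockwise it turns freely: the bar has moved about 20° with low moment. I continue that way and re-centre the tool on the spindle axis.

```bash
python3 -m creep '0 0 0 0.2 0.1 -0.008 0;0 0 0 0.2 0.1 -0.008 0;0 0 0 0 0.1 0 0'; python3 rel.py;python3 -m creep '0 0 0 0 0.1 0 0;0 0 0 0 0.1 0 0'; python3 rel.py
```

```text
time_s: 6.22
eef_pos: [0.5221, -0.0326, 0.1146]
eef_rot: [-0.231, 0.671, -0.233, -0.665]
wrist_force: [-4.2, -1.6, 1.9]
opening: 0.228
t 6.22 dp tool cm [ 0.32 -0.1   0.45] yaw -128.24 to tight grip: turn about x rad -0.482 xaxis [ 0.008 -0.006 -1.   ] F [-4.2 -1.6  1.9] T [-0.45  0.72  0.14] open 0.228 q [-0.29  0.2   1.84 -0.    1.09  1.95]
time_s: 6.48
eef_pos: [0.5214, -0.0333, 0.1145]
eef_rot: [-0.296, 0.644, -0.299, -0.638]
wrist_force: [-3.7, -3.9, 2.6]
opening: 0.229
t 6.47 dp tool cm [ 0.32 -0.12  0.47] yaw -139.8 to tight grip: turn about x rad -0.684 xaxis [ 0.006 -0.007 -1.   ] F [-3.7 -3.9  2.6] T [-0.5   0.58  0.16] open 0.229 q [-0.29  0.2   1.84 -0.01  1.09  2.15]
```

```bash
python3 -m creep '0 0 0 0 0.08 0 0;0 0 0 0 0.08 0 0'; python3 rel.py;python3 -m creep '0 0 0 0 0.08 0 0;0 0 0 0 0.06 0 0'; python3 rel.py;  python3 -m creep '0 0 0 0 0.05 0 0'; python3 rel.py; python3 - <<'E'
from h import *
for n in("scene","top"): 
    p,d=ctrl.camera(n); np.save(n+"4.npy",d); cv2.imwrite(f"pics/{n}4.png",cv2.resize(p[150:230,260:340],(600,600),interpolation=cv2.INTER_CUBIC))
E
python3 ang.py 4
```

```text
time_s: 6.72
eef_pos: [0.5207, -0.0338, 0.1145]
eef_rot: [-0.347, 0.618, -0.35, -0.613]
wrist_force: [-3.1, -2.7, 1.4]
opening: 0.228
t 6.72 dp tool cm [ 0.32 -0.12  0.49] yaw -149.0 to tight grip: turn about x rad -0.845 xaxis [ 0.005 -0.008 -1.   ] F [-3.1 -2.7  1.4] T [-0.42  0.47  0.19] open 0.228 q [-0.29  0.2   1.84 -0.01  1.09  2.32]
time_s: 6.98
eef_pos: [0.5201, -0.0342, 0.1146]
eef_rot: [-0.388, 0.592, -0.392, -0.587]
wrist_force: [-2.2, -2.0, 1.9]
opening: 0.23
t 6.97 dp tool cm [ 0.32 -0.12  0.52] yaw -156.99 to tight grip: turn about x rad -0.984 xaxis [ 0.003 -0.009 -1.   ] F [-2.2 -2.   1.9] T [-0.48  0.3   0.53] open 0.23 q [-0.29  0.2   1.84 -0.01  1.09  2.45]
time_s: 7.1
eef_pos: [0.5199, -0.0344, 0.1146]
eef_rot: [-0.402, 0.583, -0.406, -0.577]
wrist_force: [-1.8, -2.1, 0.7]
opening: 0.229
t 7.1 dp tool cm [ 0.32 -0.12  0.53] yaw -159.75 to tight grip: turn about x rad -1.032 xaxis [ 0.003 -0.009 -1.   ] F [-1.8 -2.1  0.7] T [-0.44  0.28  0.77] open 0.229 q [-0.29  0.2   1.84 -0.01  1.09  2.5 ]
4 scene top 4 [23.  56.5 89.7]
4 scene all 54 [-4.4 17.9 89.3]
4 top top 0 None
4 top all 0 None
```

View pics/scene4.png

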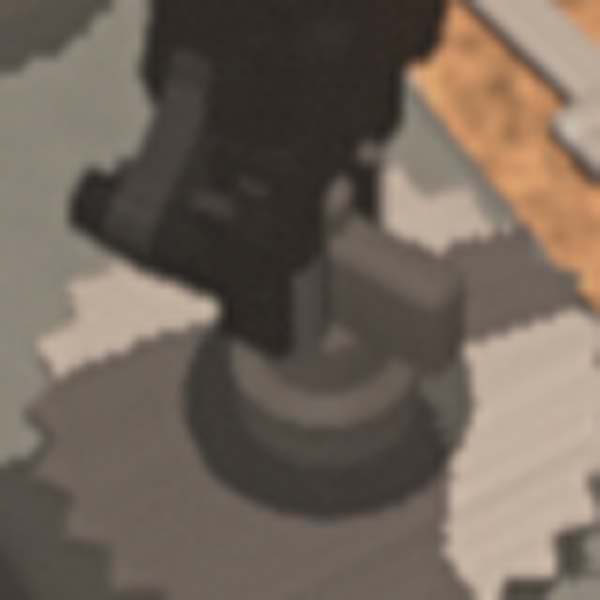

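The moment has risen to 0.77 Nm, the same level as when blocked, so the nut is at its stop. One more small push, then I open and lift.

```bash
python3 -m creep '0 0 0 0 0.06 0 0'; python3 rel.py;  python3 -m creep '0.5 0 0 0 0 0 0;1 0 0 0 0 0 0;1 0 0 0 0 0 0;1 0 0 0 0 0 0;1 0 0 0 0 0 0;1 0 0 0 0 0 0'; python3 rel.py; python3 -m creep '1 -2 0 0 0 0 0;1 -5 0 0 0 0 0;1 -5 0 0 0 0 0'; python3 rel.py
```

```text
time_s: 7.32
eef_pos: [0.5196, -0.0342, 0.1145]
eef_rot: [-0.419, 0.571, -0.423, -0.566]
wrist_force: [-3.3, -3.4, 2.3]
opening: 0.227
t 7.33 dp tool cm [ 0.31 -0.11  0.52] yaw -163.04 to tight grip: turn about x rad -1.09 xaxis [ 0.002 -0.009 -1.   ] F [-3.3 -3.4  2.3] T [-0.45  0.5  -0.1 ] open 0.227 q [-0.29  0.2   1.84 -0.01  1.1   2.56]
time_s: 8.07
eef_pos: [0.5201, -0.0331, 0.1142]
eef_rot: [-0.418, 0.572, -0.421, -0.567]
wrist_force: [-0.3, -0.5, 0.0]
opening: 1.001
t 8.07 dp tool cm [ 0.29 -0.04  0.42] yaw -162.73 to tight grip: turn about x rad -1.084 xaxis [ 0.003 -0.007 -1.   ] F [-0.3 -0.5  0. ] T [ 0.05 -0.01  0.01] open 1.001 q [-0.29  0.2   1.84 -0.01  1.09  2.55]
time_s: 8.45
eef_pos: [0.5166, -0.0315, 0.2323]
eef_rot: [0.417, -0.568, 0.422, 0.571]
wrist_force: [-0.1, -0.3, 0.9]
opening: 1.0
t 8.45 dp tool cm [12.09 -0.42  0.18] yaw -162.73 to tight grip: turn about x rad -1.084 xaxis [-0.007 -0.004 -1.   ] F [-0.1 -0.3  0.9] T [ 0.   -0.07  0.02] open 1.0 q [-0.29  0.06  1.74 -0.01  1.35  2.55]
```

```bash
python3 -m creep '1 0 0 5 0 0 0;1 0 0 6 0 0 0;1 0 0 6 0 0 0;1 0 0 6 0 0 0;1 0 0 0 0 0 0'; python3 - <<'E'
from h import *
for n,rs in(("top",[(330,235,400,310),(470,260,535,330)]),("scene",[(275,165,335,210),(220,90,275,135)])):
    p,d=ctrl.camera(n); cv2.imwrite(f"pics/{n}5.png",p)
    for r in rs:
        S=bar(n,d,.137,.148,r); r2=cv2.minAreaRect((S[:,:2]*1000).astype(np.float32))
        m=S[:,:2].mean(0); w,V=np.linalg.eigh(np.cov((S[:,:2]-m).T)); 
        print(n,len(S),m.round(4),"ang",np.degrees(np.arctan2(V[1,1],V[0,1])).round(1)%180,np.round(r2[1],1))
E
```

```text
time_s: 9.07
eef_pos: [0.4504, 0.193, 0.2377]
eef_rot: [-0.42, 0.572, -0.42, -0.566]
wrist_force: [0.0, 0.3, -0.6]
opening: 1.002
top 444 [ 0.5192 -0.028 ] ang 104.6 [13.1 65.4]
top 507 [ 0.4841 -0.2134] ang 169.5 [13.2 65.6]
scene 310 [ 0.5203 -0.027 ] ang 104.6 [14.4 64.5]
scene 270 [ 0.485  -0.2139] ang 168.8 [14.7 65. ]
```

View pics/top5.png

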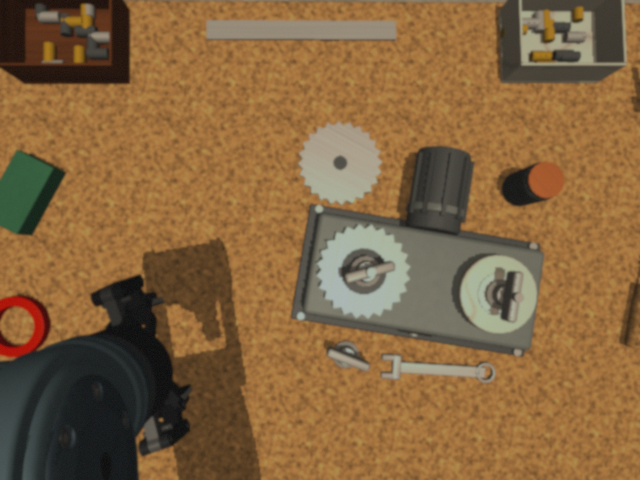

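The bar turned about 64.5°, from 169.1° to 104.6°, and the stone's nut hasn't moved. The stop is at 66°, so it may be 1–2° short. There is plenty of time, so I check the angle more closely.

```bash
python3 - <<'E'
from h import *
for n,r in(("top",(330,235,400,310)),("scene",(275,165,335,210))):
    d0=np.load(n+"_d.npy"); d=ctrl.camera(n)[1]
    for dd in(d0,d):
        out=[]
        for lo in(.134,.137,.140):
            S=bar(n,dd,lo,.1465,r); a=cv2.minAreaRect((S[:,:2]*1000).astype(np.float32))
            l=cv2.fitLine((S[:,:2]*1000).astype(np.float32),cv2.DIST_HUBER,0,.01,.01).ravel()
            out.append((round(a[2],1),np.round(a[1],1).tolist(),round(float(np.degrees(np.arctan2(l[1],l[0]))%180),1)))
        print(n,out)
E
python3 rel.py
```

```text
top [(79.4, [13.4, 65.8], 169.4), (79.5, [13.4, 65.8], 169.4), (79.1, [13.1, 65.3], 169.3)]
top [(14.3, [13.1, 65.3], 104.7), (14.3, [13.0, 65.2], 104.7), (14.7, [12.9, 65.2], 104.8)]
scene [(80.2, [14.6, 65.2], 168.0), (80.2, [14.6, 64.9], 168.4), (79.4, [14.2, 65.0], 168.7)]
scene [(14.2, [13.1, 65.3], 105.4), (14.7, [13.1, 65.4], 105.4), (14.2, [12.8, 65.3], 104.8)]
t 9.28 dp tool cm [ 12.81  -0.07 -22.66] yaw -163.29 to tight grip: turn about x rad -1.094 xaxis [ 0.007 -0.006 -1.   ] F [ 0.3  0.3 -0.7] T [-0.03  0.04 -0.05] open 1.001 q [ 0.16 -0.02  1.81 -0.01  1.35  3.01]
```

It reads about 65°. One aligned re-grip with a small push will seat it on the stop.

```bash
python3 -m creep '1 0 0 -6 0 0 0;1 0 0 -6 0 0 0;1 0 0 -6 0 0 0;1 0 0 -4.6 0 0 0;1 0 0 0 0.04 0 0;1 0 0 0 0 0 0'; python3 rel.py
```

```text
time_s: 10.02
eef_pos: [0.5195, -0.0437, 0.2392]
eef_rot: [-0.437, 0.559, -0.438, -0.552]
wrist_force: [0.3, 0.5, -0.6]
opening: 0.999
t 10.03 dp tool cm [12.78 -0.25  1.54] yaw -166.43 to tight grip: turn about x rad -1.149 xaxis [ 0.007 -0.007 -1.   ] F [ 0.3  0.5 -0.6] T [-0.02 -0.04  0.03] open 0.999 q [-0.31  0.05  1.74 -0.    1.35  2.6 ]
```

```bash
python3 -m creep '1 3 -0.2 1.5 0 -0.008 0;1 4 0 0 0 0 0;1 3 0 0 0 0 0;1 1.5 0 0 0 0 0;1 0 0 0 0 0 0'; python3 rel.py
```

```text
time_s: 10.65
eef_pos: [0.5183, -0.0257, 0.1225]
eef_rot: [-0.438, 0.558, -0.434, -0.555]
wrist_force: [-1.2, 0.0, 0.2]
opening: 1.003
t 10.65 dp tool cm [ 1.12  0.   -0.34] yaw -166.2 to tight grip: turn about x rad -1.145 xaxis [ 0.008  0.001 -1.   ] F [-1.2  0.   0.2] T [ 0.07  0.01 -0.  ] open 1.003 q [-0.28  0.18  1.85  0.    1.11  2.62]
```

```bash
python3 -m creep '1 1 0 -0.3 0 0 0;0 0 0 0 0 0 0;0 0 0 0 0 0 0;0 0 0 0 0 0 0;0 0 0 0 0 0 0;0 0 0 0 0 0 0;0 0 0 0 0 0 0'; python3 rel.py; python3 -m creep '0 0 0 0 0.03 0 0;0 0 0 0 0.03 0 0'; python3 rel.py
```

```text
time_s: 11.52
eef_pos: [0.5183, -0.0303, 0.1165]
eef_rot: [-0.436, 0.559, -0.435, -0.555]
wrist_force: [1.4, 0.6, -3.8]
opening: 0.141
t 11.53 dp tool cm [ 0.52 -0.11  0.11] yaw -166.08 to tight grip: turn about x rad -1.143 xaxis [ 0.005 -0.002 -1.   ] F [ 1.4  0.6 -3.8] T [ 0.03 -0.18  0.08] open 0.141 q [-0.29  0.19  1.85 -0.    1.1   2.61]
time_s: 11.78
eef_pos: [0.5183, -0.0303, 0.1165]
eef_rot: [-0.453, 0.546, -0.452, -0.541]
wrist_force: [-1.2, -0.2, -0.8]
opening: 0.141
t 11.78 dp tool cm [ 0.52 -0.11  0.12] yaw -169.53 to tight grip: turn about x rad -1.203 xaxis [ 0.005 -0.003 -1.   ] F [-1.2 -0.2 -0.8] T [-0.04  0.13  1.66] open 0.141 q [-0.29  0.19  1.85 -0.    1.1   2.67]
```

The moment is 1.66 Nm with a flush grip, so it is firmly on the stop. Releasing.

```bash
python3 -m creep '0.4 0 0 0 0 0 0;1 0 0 0 0 0 0;1 0 0 0 0 0 0;1 0 0 0 0 0 0;1 0 0 0 0 0 0;1 0 0 0 0 0 0'; python3 -m creep '1 -2 0 0 0 0 0;1 -5 0 0 0 0 0;1 -5 0 0 0 0 0;1 0 0 5 0 0 0;1 0 0 6 0 0 0;1 0 0 6 0 0 0;1 0 0 5 0 0 0;1 0 0 0 0 0 0';python3 rel.py; python3 - <<'E'
from h import *
for n,rs in(("top",[(330,235,400,310),(470,260,535,330)]),("scene",[(275,165,335,210),(220,90,275,135)])):
    p,d=ctrl.camera(n); cv2.imwrite(f"pics/{n}6.png",p)
    for r in rs:
        S=bar(n,d,.137,.1465,r); a=cv2.minAreaRect((S[:,:2]*1000).astype(np.float32))
        l=cv2.fitLine((S[:,:2]*1000).astype(np.float32),cv2.DIST_HUBER,0,.01,.01).ravel()
        print(n,len(S),a[2],np.degrees(np.arctan2(l[1],l[0]))%180)
E
```

```text
time_s: 12.52
eef_pos: [0.5192, -0.0304, 0.117]
eef_rot: [-0.454, 0.545, -0.453, -0.54]
wrist_force: [-0.4, 0.5, -0.1]
opening: 0.998
time_s: 13.52
eef_pos: [0.479, 0.1916, 0.2412]
eef_rot: [-0.456, 0.545, -0.452, -0.539]
wrist_force: [0.1, -0.0, 0.5]
opening: 1.003
t 13.53 dp tool cm [ 13.05   0.05 -22.39] yaw -169.87 to tight grip: turn about x rad -1.209 xaxis [ 0.01  -0.001 -1.   ] F [ 0.1 -0.   0.5] T [ 0.03 -0.02  0.04] open 1.003 q [ 0.15  0.03  1.75 -0.    1.35  3.12]
top 438 13.413546562194824 103.37126
top 497 78.64694213867188 169.45041
scene 304 12.81529426574707 104.1932
scene 261 78.64633178710938 169.19113
```

View pics/scene6.png

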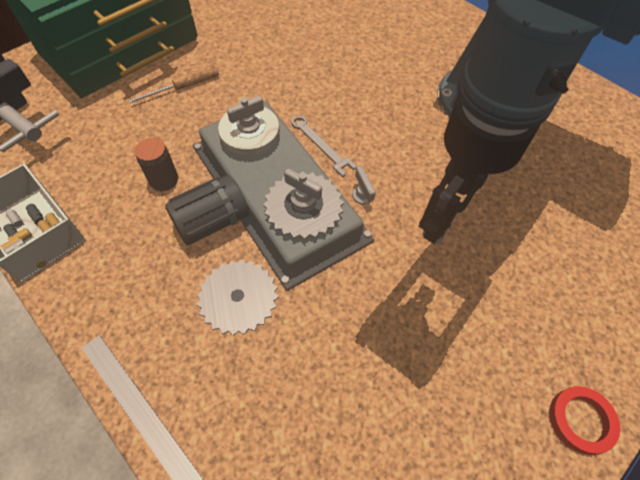

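The picture shows the cutter's bar at (303,183), now turned across; the stone's bar at (245,108) is unchanged and the arm is clear. Joint 6 is right at its range limit, so I back it off before handing in.

```bash
python3 -m creep '1 0 0 0 -0.15 0 0;1 0 0 0 -0.15 0 0;1 0 0 0 0 0 0'; python3 rel.py; python3 -c "
from bench import ctrl
print(ctrl.hand_in())"
```

```text
time_s: 14.0
eef_pos: [0.4812, 0.1844, 0.2407]
eef_rot: [-0.37, 0.606, -0.369, -0.599]
wrist_force: [0.5, -0.3, -0.1]
opening: 0.998
t 14.0 dp tool cm [ 13.06   6.37 -20.65] yaw -153.04 to tight grip: turn about x rad -0.915 xaxis [ 0.009 -0.004 -1.   ] F [ 0.5 -0.3 -0.1] T [0.06 0.06 0.02] open 0.998 q [ 0.14  0.03  1.75 -0.01  1.35  2.81]
the job is handed in; nothing more can be done
None
```

The nut over the mounted toothed disc is loosened to its stop, and I've released it and handed the job in at about 14 s. It's the left-hand thread: it would not move counter-clockwise (tried about 9°), so I turned it clockwise.

- **Loosened nut:** after the first pass the bar measured only about 65° of travel. I re-gripped it squarely and pushed until the wrist moment reached 1.66 Nm against the stop. The last check put it at 103.4° (top camera) and 104.2° (scene camera), against about 169° when tight. That is about 66° by the top camera and 64–65° by the scene camera, within its 1–2° scatter.
- **Stone wheel nut:** unchanged at about 169°; I never touched it.
- **Arm:** clear of everything, with wrist force near zero.
- **Joint 6 at its limit:** on the final retreat joint 6 read 3.12, which is its range limit. I turned it back to 2.81 before handing in. I can't tell whether it briefly passed the limit.

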